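# Load the vitamin caddy, draw its telescopic handle to the second stop and hold it up

### The arm

A 6-joint arm with a two-finger parallel gripper is mounted at the origin on the work surface; the furniture and walls round the work are solid. World frame = base frame: x ahead of the robot, y to its left, z up, the work surface at z = 0. Lengths are in m, angles in rad, forces in N, time in s.
With the tool pointing down it reaches from about 0.425 to 0.95 m from the base axis. Payload 14.7 kg.
Tool frame: the origin (TCP) lies at the very end of the fingers, on their centre line; the grasp point (between the pads) lies 19 mm behind it; x points along the fingers, y is the direction in which the jaws open and shut, and the axes are right-handed (so a half turn about x gives the same grasp; the last joint's range is limited). The gripper opens to 85 mm and grips with 20 to 120 N. Pads are 22 mm wide; open, the fingers measure 114 mm over their backs; the gripper's body (76 mm by 85 mm) begins 54 mm behind the grasp point. The pads swing forward as they close: fully open they stand 13 mm farther back than shut.
Start: joints at [-1.216, 0.48, 1.596, -0, 1.065, -0.047], TCP at [0.254, -0.598, 0.231] pointing down, gripper open.
Joint ranges: [-2.75, 2.75], [-0.82, 2.05], [0.23, 2.67], [-1.56, 4.7], [0.09, 2.69], [-2.92, 2.92]. Speed limits (rad/s): [1.89, 1.89, 2.39, 3.01, 3.01, 3.01].

### API

Orientations are given as a 3x3 rotation matrix whose columns are the frame's x, y, z axes.
In Python, from plant import sensors, cams, arm gives the robot as it stands. The module is installed in compiled form; this text tells all that it offers.
- The arm moves only by the tool arm_command, never from a script. Its argument "deltas" is a list of rows, each a list of 3 entries, a list of its own where there are three numbers: the opening, from 0 (shut) to 1 (fully open), then the shift along the tool's x, y, z in m, then the turn about the tool's x in rad. In form: [[hand, [tx, ty, tz], spin], ...]. A call has 1 to 20 rows; each row shifts and turns the commanded pose from where the row before left it, along the tool's axes as they then stand; what a row does not reach is not made up. A row lasts 1/8 s, in which the tool goes at most 62.5 mm and 10.7 degrees, less where a joint would pass 70% of its speed; a pose out of reach is approached as far as the arm can. A call with a gripper value outside its range is refused whole. The fingers move at their own pace and stop on an object; "squeeze" is the grip in N (left out, the last holds). Time passes only in rows, so rows that do not move let the fingers close. It gives the time, the measured TCP pose, the force and the opening at its end, in the units of the state.
- sensors.get_obs(): the state, without advancing time (a new reading comes with each control period).
- cams.get_image(name): name is "side" or "top"; returns a dict with "color" (420x560x3 uint8, blue, green, red), "intrinsics" (3x3 intrinsics, pixels), "dist_coeffs" ([k1, k2, p1, p2, k3] as OpenCV has them; the pictures are not rectified), "R" (3x3) and "t" (3): a world point X has camera coordinates R X + t. Camera axes: x right, y down, z forward; pixel columns grow to the right and rows downward; lengths in m; the calibration is good to about 2 mm. A picture is of the moment at which its call begins. There is no depth.
- arm.finish_job(): hands the job in, once; it reports no verdict.
The state is a dict: "t": time; "joint_positions": joint angles; "joint_vel": joint speeds; "tau": joint torques, N m; "position": TCP position; "tool_rot": TCP orientation; "contact_force": force on the tool from outside, world axes, zero at the start; "torque": the same for the moment, N m; "gripper_width": finger opening in m.
Only numpy, scipy, OpenCV 4.12 (cv2) and the standard library are available. Lean on these libraries where they do the work, as an engineer would, in place of code of your own. Each camera call takes 0.05 s, during which the arm holds its last target.

### The job

Load the wooden carrying caddy and pick it up: move the two cartons piled on the worktop, the upper one first, onto the carton already lying in the caddy, so that all three lie squarely in one column. Then squeeze the release button in the side of the caddy's handle grip, draw the telescopic handle up to its second stop (the very top of its travel) while the caddy still stands on the worktop, and lift the loaded caddy by it about five centimetres clear. Finish while holding it there, level and still, handle fully extended and everything aboard, with the other things on the worktop left where they are.

Things in the scene. Friction and masses are not known exactly. Their poses are not given: they have to be found in the camera images.
- caddy: loose carrying caddy, 0.55 kg empty: light-wood tray 104 mm wide (x = -52..52), y = -155..102, floor 6 mm thick, rim 21 mm high; a square aluminium post (28 x 30 mm, up to z = 105 mm) stands at x = y = 0 between two bays: cartons (y = -150..-27), tumbler and tablet bottle (y = 27..97). Origin: on the underside, below the post; x across the tray, y along it, z up
- caddy_handle (a joint): telescopic handle sliding up out of the caddy's post, m: 0 = home (start), 0.035 = first stop, 0.070 = second stop = end of travel. A spring pin latches it at all three; it slides (2 to 3 N) only while the button is squeezed in, and then passes the first stop unfelt. With the button out, pulling lifts the whole caddy
- caddy_button (a joint): release button, m: 0 = out (proud by 7 mm), 0.007 = pressed flush with the grip; the handle is free from about 0.004 on; spring 3 N at the start, 6 N when flush; springs out when let go
- caddy_grip (a point): centre of the handle's black grip bar, 34 (caddy x) x 52 (caddy y) x 24 mm high; 128 mm above the caddy's underside when home, 198 mm at the second stop; axes as the caddy's. Take its middle from above, closing along caddy x, one finger on the button, the other on the plain face across from it (41 mm wide, 34 mm with the button flush)
- caddy_button_face (a point): middle of the outer face of the grey button (20 mm along y x 16 mm high) in the grip's -x side, at the middle of the bar; it is pressed towards +x
- carton_base: closed printed carton lying flat in the caddy's -y bay, 58 (x) x 106 (y) x 27 (z) mm, 0.06 kg, long side along the caddy's y. Origin: centre of the underside
- carton_upper: the upper carton of the loose pile of two, lying flat, a little askew, on carton_lower; same make and size as carton_base, 58 (x) x 106 (y) x 27 (z) mm, 0.06 kg. Origin: centre of the underside
- carton_lower: the lower carton of the pile, lying flat on the worktop; same make and size, 58 (x) x 106 (y) x 27 (z) mm, 0.06 kg. Origin: centre of the underside
- tumbler: small glass tumbler standing loose in the caddy's +y bay, 50 mm wide, 59 mm high; stays there. Origin: centre of the underside
- tablet_bottle: white tablet bottle standing loose in the caddy's +y bay, 40 mm wide, 126 mm high; stays there. Origin: centre of the underside
- pill_case: small closed plastic case, 34 x 42 x 18 mm, bystander
- tape_roll: roll of tape lying flat, 96 mm across, 25 mm high, bystander
- scissors: scissors, 87 x 199 x 9 mm, bystander
- mug: white mug, 86 x 120 x 101 mm, bystander. (Also in the room, fixed: a pendant lamp, shade 144 mm across, hanging with its lower rim at x = 0.07, y = 0.305, z = 0.785 m and its cord above; a raised elbow that swings left meets it, so travel low.)
Mind the look-alikes: they are no part of the job. Of the things that look like the tumbler, the middle-sized one is meant.

How it is judged:
By the outcome, as a careful person would: the job done as asked, in the order asked, and still so for the second after the job is handed in, while the arm keeps its last pose, push and grip.
It also fails if it takes over 59 s, if anything falls off the work surface, if the arm or the gripper's body presses on something with over 40 N, if the wrist force passes 120 N, or if a joint passes its speed limit or range.

## Working session

There is one attempt and no reset: what is moved stays moved. The work goes in short steps, Python scripts to look and compute and a tool call to move; the robot and the scene stay as the last step left them, time stands still between calls to the robot, and variables do not carry over. Pictures are saved under pics/ and viewed, and the job is handed in when it is done.

Besides the shell and the picture viewer there is one more tool, called after "Request:" as name(argument=value, ...) on one line, values as JSON. arm_command: Moves the arm, as the interface text tells. Its arguments: {"type":"object","properties":{"deltas":{"type":"array","items":{"type":"array"}},"squeeze":{"type":"number"}},"required":["deltas"]}

```bash
mkdir -p pics; python3 - <<'E'
from plant import sensors,cams
import cv2,numpy as np,pickle
o=sensors.get_obs(); print({k:np.round(v,3).tolist() for k,v in o.items()})
for n in("side","top"):
    d=cams.get_image(n); cv2.imwrite(f"pics/{n}0.png",d["color"]); pickle.dump(d,open(f"{n}0.pkl","wb"))
    print(n,d["intrinsics"],d["dist_coeffs"],d["R"],d["t"], -np.array(d["R"]).T@d["t"])
E
```

```text
{'t': 0.0, 'joint_positions': [-1.216, 0.481, 1.597, -0.0, 1.065, -0.047], 'joint_vel': [0.0, -0.002, -0.002, -0.001, 0.001, 0.001], 'tau': [0.001, -95.064, -43.018, -0.0, 0.012, -0.0], 'position': [0.254, -0.598, 0.231], 'tool_rot': [[-0.0, 0.391, -0.92], [0.001, -0.92, -0.391], [-1.0, -0.001, -0.0]], 'contact_force': [0.324, 0.183, -0.369], 'torque': [0.004, -0.025, 0.03], 'gripper_width': 0.086}
side [[385.74819594   0.         282.7608382 ]
 [  0.         385.74819594 206.4243154 ]
 [  0.           0.           1.        ]] [0.03056253 0.         0.         0.         0.        ] [[ 0.99863683  0.05027722 -0.01402429]
 [ 0.01462275 -0.52740202 -0.84949002]
 [-0.05010644  0.84812694 -0.52741827]] [-0.48043347  0.12326206  0.83051911] [ 0.51959048 -0.61522211  0.53600311]
top [[504.61719401   0.         274.78128703]
 [  0.         504.61719401 203.71296212]
 [  0.           0.           1.        ]] [-0.18632508  0.          0.          0.          0.        ] [[-0.00431962 -0.99911352 -0.04187502]
 [-0.98972261  0.01025704 -0.14263223]
 [ 0.14293531  0.04082854 -0.98888954]] [0.11970702 0.52472799 0.87494862] [0.3947912  0.07849587 0.9450834 ]
```

View pics/side0.png

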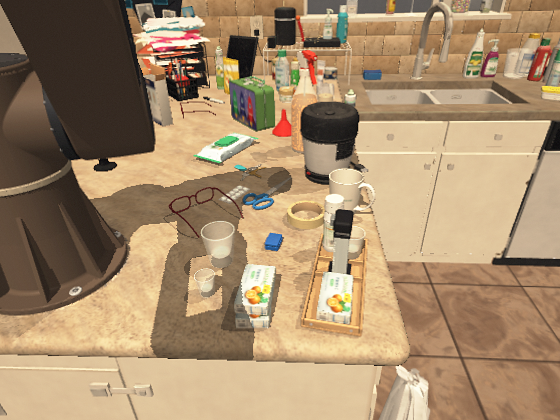

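View pics/top0.png

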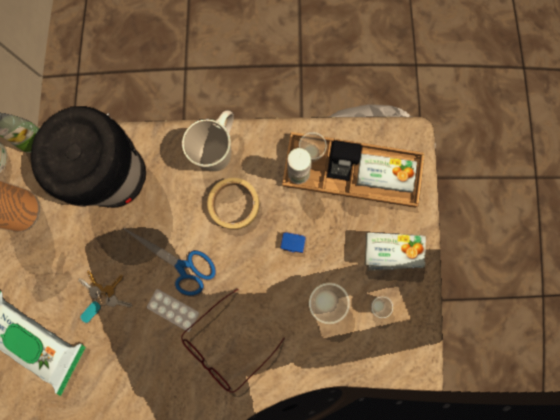

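```bash
python3 - <<'E'
import cv2
t=cv2.imread("pics/top0.png"); s=cv2.imread("pics/side0.png")
cv2.imwrite("pics/t1.png",cv2.resize(t[120:290,270:450],None,fx=3.5,fy=3.5,interpolation=cv2.INTER_CUBIC)[:600])
cv2.imwrite("pics/s1.png",cv2.resize(s[190:340,220:390],None,fx=4,fy=4,interpolation=cv2.INTER_CUBIC)[:600])
E
```

```text
(no output)
```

View pics/t1.png

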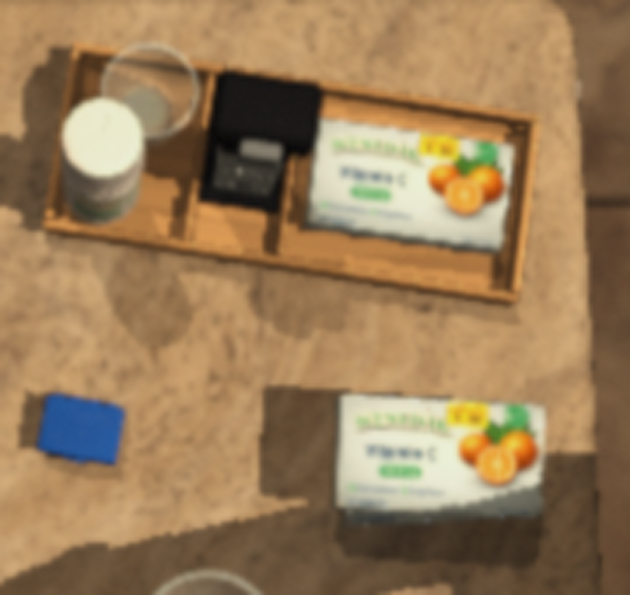

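View pics/s1.png

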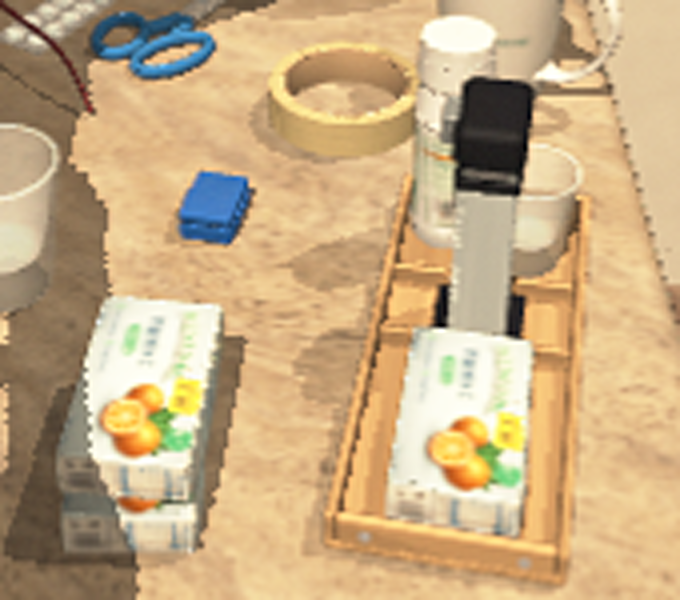

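```bash
python3 - <<'E'
import cv2,numpy as np
t=cv2.imread("pics/top0.png"); s=cv2.imread("pics/side0.png")
g=lambda im:(255*(im/255.)**.5).astype(np.uint8)
cv2.imwrite("pics/t2.png",cv2.resize(g(t[220:290,355:435]),None,fx=8,fy=8,interpolation=cv2.INTER_CUBIC))
cv2.imwrite("pics/s2.png",cv2.resize(g(s[260:335,225:290]),None,fx=8,fy=8,interpolation=cv2.INTER_CUBIC))
cv2.imwrite("pics/t3.png",cv2.resize(g(t[135:185,320:375]),None,fx=12,fy=12,interpolation=cv2.INTER_CUBIC))
E
```

```text
(no output)
```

View pics/t2.png

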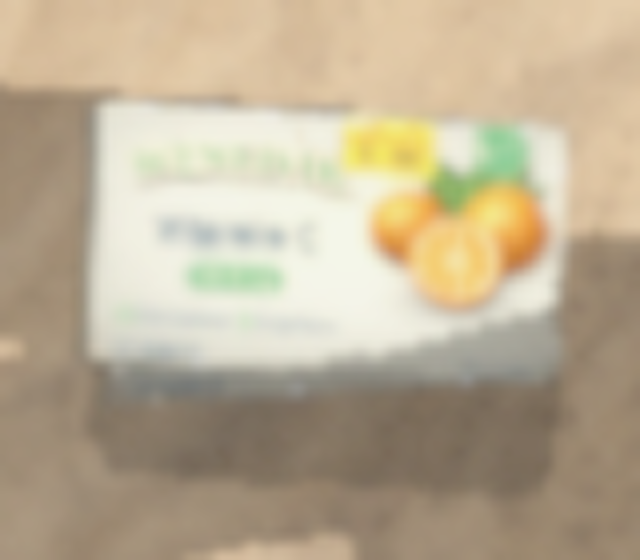

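View pics/s2.png

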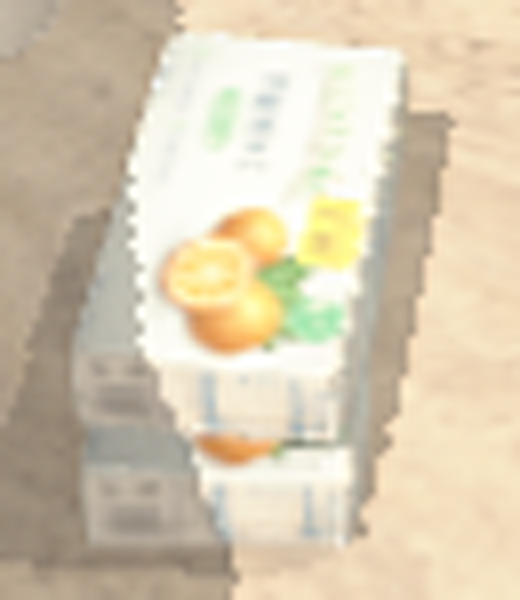

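View pics/t3.png

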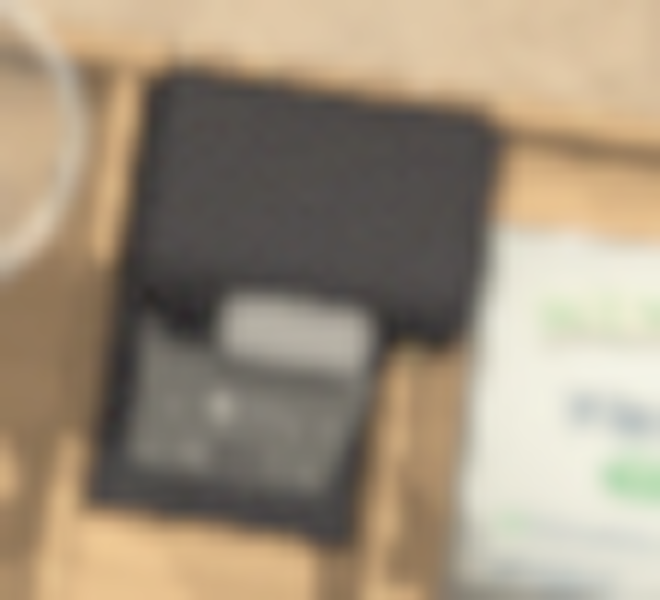

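```bash
cat > h.py <<'E'
import numpy as np,cv2,pickle
from scipy.optimize import least_squares
def proj(d,X):
    p,_=cv2.projectPoints(np.array(X,float).reshape(-1,1,3),cv2.Rodrigues(np.array(d["R"]))[0],np.array(d["t"],float),np.array(d["intrinsics"]),np.array(d["dist_coeffs"]))
    return p[:,0]
def unc(p,s,o): return (np.array(p,float)+.5)/s-.5+np.array(o)
def fit(obs,x0):
    # obs: list of (cam dict, local pts Nx3, pix Nx2)
    def w(q,P):
        c,s=np.cos(q[2]),np.sin(q[2]); P=np.array(P,float)
        return np.c_[q[0]+c*P[:,0]-s*P[:,1],q[1]+s*P[:,0]+c*P[:,1],P[:,2]]
    f=lambda q:np.concatenate([(proj(d,w(q,P))-p).ravel() for d,P,p in obs])
    r=least_squares(f,x0,loss='soft_l1'); return r.x,np.round(f(r.x).reshape(-1,2),1).tolist()
def rect(z,a=.029,b=.053,cx=0,cy=0): # order top image TL,TR,BR,BL : (+x,+y),(+x,-y),(-x,-y),(-x,+y)
    return [[cx+a,cy+b,z],[cx+a,cy-b,z],[cx-a,cy-b,z],[cx-a,cy+b,z]]
E
python3 - <<'E'
from h import *
T=pickle.load(open("top0.pkl","rb"));S=pickle.load(open("side0.pkl","rb"))
t1=lambda p:unc(p,3.5,(270,120)); s1=lambda p:unc(p,4,(220,190))
t2=lambda p:unc(p,8,(355,220)); s2=lambda p:unc(p,8,(225,260)); t3=lambda p:unc(p,12,(320,135))
def show(n,obs,x0):
    q,r=fit(obs,x0); print(n,np.round(q,4),np.degrees(q[2]).round(2),r)
R=rect(.054); tb=(T,R,t2([(95,102),(568,125),(558,380),(88,362)])); sd=(S,[R[3],R[0],R[1],R[2]],s2([(170,35),(405,50),(340,362),(75,348)]))
x0=[.55,-.2,0]
show("upT",[tb],x0);show("upS",[sd],x0);show("up",[tb,sd],x0)
L=rect(.027);B=rect(0)
show("low",[(S,[L[1],L[2],B[1],B[2]],s2([(352,452),(85,462),(350,540),(92,540)]))],x0)
R=rect(.033); tb=(T,R,t1([(322,120),(517,140),(502,250),(305,222)])); sd=(S,[R[3],R[0],R[1],R[2]],s1([(415,330),(533,338),(520,495),(388,487)]))
show("baT",[tb],x0);show("baS",[sd],x0);show("ba",[tb,sd],x0)
R=rect(.021,.052,.1285,0,-.0265); tb=(T,R,t1([(73,45),(538,119),(519,300),(43,230)])); sd=(S,[R[1],R[2]],s1([(565,570),(330,520)]))
gr=(T,[[.017,.026,.14],[.017,-.026,.14]],t3([(150,72),(497,110)]))
show("cT",[tb],x0);show("cG",[tb,gr],x0);show("c",[tb,sd,gr],x0);show("g",[gr],x0)
E
```

```text
upT [ 0.439  -0.0981 -0.0592] -3.39 [[0.0, -0.2], [-0.1, -0.4], [0.4, 0.4], [-0.2, 0.1]]
upS [ 0.4384 -0.1014 -0.061 ] -3.5 [[-0.2, -1.3], [0.3, -1.3], [0.4, 1.1], [-0.5, 0.4]]
up [ 0.4386 -0.0989 -0.0595] -3.41 [[0.5, 0.0], [0.3, -0.1], [0.8, 0.7], [0.2, 0.4], [0.0, -2.1], [0.5, -2.1], [0.7, 0.0], [-0.1, -0.6]]
low [ 0.4328 -0.1022  0.0572] 3.28 [[-0.0, 0.1], [-0.5, -0.6], [0.8, -0.1], [-0.2, 0.5]]
baT [ 0.584  -0.0921 -0.1469] -8.42 [[-0.9, -1.2], [-0.4, 0.9], [0.9, -0.1], [0.4, 0.1]]
baS [ 0.5826 -0.0964 -0.1459] -8.36 [[-0.5, -1.8], [0.2, -0.1], [0.8, 2.5], [-0.4, -0.3]]
ba [ 0.5834 -0.093  -0.1458] -8.35 [[-0.4, -0.8], [0.0, 1.2], [1.4, 0.3], [0.9, 0.5], [-0.2, -2.9], [0.4, -1.3], [1.1, 1.0], [-0.0, -1.8]]
cT [ 0.5971 -0.0052 -0.1638] -9.38 [[-0.4, -0.3], [0.8, -1.0], [0.1, 1.1], [-0.4, 0.2]]
cG [ 0.5965 -0.0049 -0.1634] -9.36 [[-0.6, 0.0], [0.7, -0.8], [0.0, 1.4], [-0.5, 0.5], [-0.6, -1.4], [1.8, 0.1]]
c [ 0.5965 -0.0056 -0.1626] -9.31 [[-0.2, 0.0], [1.0, -0.9], [0.4, 1.3], [-0.2, 0.5], [1.4, -4.3], [-1.3, -1.6], [-0.2, -1.4], [2.2, 0.1]]
g [ 0.5953 -0.0047 -0.1172] -6.71 [[-1.3, -0.1], [1.3, 0.1]]
```

Request:
arm_command(deltas=[[1,[0,-0.0276,-0.0261],0],[1,[0,-0.0276,-0.0261],0],[1,[0,-0.0276,-0.0261],0],[1,[0,-0.0276,-0.0261],0],[1,[0,-0.0276,-0.0261],0],[1,[0,-0.0276,-0.0261],0],[1,[0,-0.0276,-0.0261],0],[1,[0,-0.0276,-0.0261],0],[1,[0,-0.0276,-0.0261],0],[1,[0,-0.0276,-0.0261],0],[1,[0,-0.0276,-0.0261],0],[1,[0,-0.0276,-0.0261],0],[1,[0,-0.0276,-0.0261],0],[1,[0,-0.0276,-0.0261],0],[1,[0,0,0],-0.185],[1,[0,0,0],-0.185],[1,[0,0,0],-0.185],[1,[0,0,0],-0.185],[1,[0,0,0],-0.185],[1,[0,0,0],-0.185]], squeeze=25)

```text
t: 2.6
position: [0.4392, -0.0996, 0.2311]
tool_rot: [[-0.0, 0.999, -0.053], [0.0, -0.053, -0.999], [-1.0, -0.0, -0.0]]
contact_force: [0.3, 0.4, -0.1]
gripper_width: 0.0854
```

```bash
cat > st.py <<'E'
import sys,numpy as np
from plant import sensors
o=sensors.get_obs();R=np.array(o["tool_rot"]);p=np.array(o["position"])
print("t",round(o["t"],2),"p",p.round(4),"yaw",np.degrees(np.arctan2(R[1,1],R[0,1])).round(2),"tilt",R[:,0].round(3),"F",np.round(o["contact_force"],1),"M",np.round(o["torque"],2),"w",round(float(o["gripper_width"]),4))
print("q",np.round(o["joint_positions"],2))
if len(sys.argv)>3:
    d=np.array([float(a) for a in sys.argv[1:4]])-p; print("delta tool",(R.T@d).round(4))
    if len(sys.argv)>4:print("spin",-np.radians(float(sys.argv[4])-np.degrees(np.arctan2(R[1,1],R[0,1]))).round(4))
E
python3 st.py .4388 -.099 .032 -3.4
```

```text
t 2.6 p [ 0.4392 -0.0996  0.2311] yaw -3.03 tilt [-0.  0. -1.] F [ 0.3  0.4 -0.1] M [ 0.    0.01 -0.02] w 0.0854
q [-0.29  0.2   2.03 -0.    0.91 -0.24]
delta tool [ 0.1991 -0.0003 -0.0006]
spin 0.0064
```

Request:
arm_command(deltas=[[1,[0.03,0,-0.0006],0.006],[1,[0.03,0,0],0],[1,[0.03,0,0],0],[1,[0.03,0,0],0],[1,[0.03,0,0],0],[1,[0.02,0,0],0],[1,[0.015,0,0],0],[1,[0.013,0,0],0],[1,[0,0,0],0],[0.3,[0,0,0],0],[0.3,[0,0,0],0],[0.3,[0,0,0],0],[0.3,[0,0,0],0],[0.3,[0,0,0],0]], squeeze=25)

```text
t: 4.35
position: [0.4398, -0.0992, 0.0339]
tool_rot: [[0.001, 0.998, -0.065], [-0.0, -0.065, -0.998], [-1.0, 0.001, 0.0]]
contact_force: [-1.5, 0.6, 8.2]
gripper_width: 0.058
```

```bash
python3 st.py .4388 -.099 .032 -3.4; python3 - <<'E'
from plant import cams
import cv2
s=cams.get_image("side")["color"]
cv2.imwrite("pics/s3.png",cv2.resize(s[190:340,200:400],None,fx=4,fy=4,interpolation=cv2.INTER_CUBIC))
E
```

```text
t 4.35 p [ 0.4398 -0.0992  0.0339] yaw -3.72 tilt [ 0.001 -0.    -1.   ] F [-1.5  0.6  8.2] M [ 0.02  0.26 -0.03] w 0.058
q [-0.29  0.54  2.2   0.    0.39 -0.22]
delta tool [ 0.0019 -0.001  -0.0001]
spin -0.0057
```

View pics/s3.png

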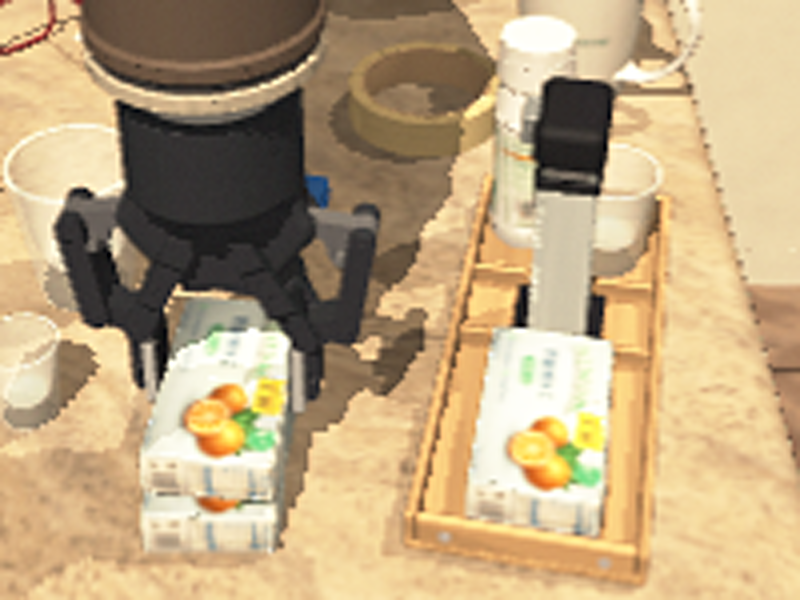

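Request:
arm_command(deltas=[[0.3,[-0.01,0,0],0],[0.3,[-0.02,0,0],0],[0.3,[-0.03,0,0],0],[0.3,[-0.02,0,0],0],[0.3,[0,0.02,0],0.02],[0.3,[0,0.03,0],0.02],[0.3,[0,0.03,0],0.02],[0.3,[0,0.03,0],0.02],[0.3,[0,0.02,0],0],[0.3,[0,0.01,0],0],[0.3,[0,0,0],0],[0.3,[0,0,0],0]])

```text
t: 5.9
position: [0.5776, -0.114, 0.1134]
tool_rot: [[-0.001, 0.99, -0.144], [0.0, -0.144, -0.99], [-1.0, -0.001, -0.0]]
contact_force: [0.3, -0.2, 0.0]
gripper_width: 0.0581
```

```bash
python3 st.py .584 -.0937 .042 -8.5; python3 - <<'E'
from plant import cams
import cv2
s=cams.get_image("side")["color"]
cv2.imwrite("pics/s4.png",cv2.resize(s[190:340,200:400],None,fx=4,fy=4,interpolation=cv2.INTER_CUBIC))
s=cams.get_image("top")["color"]
cv2.imwrite("pics/t4.png",cv2.resize(s[120:290,270:450],None,fx=3.5,fy=3.5,interpolation=cv2.INTER_CUBIC))
E
```

```text
t 5.9 p [ 0.5776 -0.114   0.1134] yaw -8.31 tilt [-0.001  0.    -1.   ] F [ 0.3 -0.2  0. ] M [ 0.02 -0.03 -0.03] w 0.0581
q [-0.25  0.54  1.84 -0.    0.76 -0.1 ]
delta tool [ 0.0714  0.0035 -0.021 ]
spin 0.0034
```

View pics/s4.png

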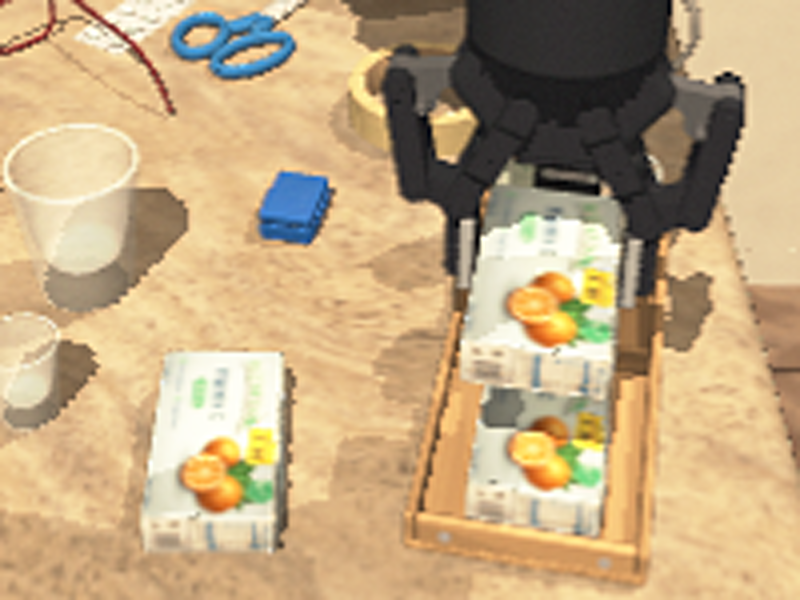

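View pics/t4.png

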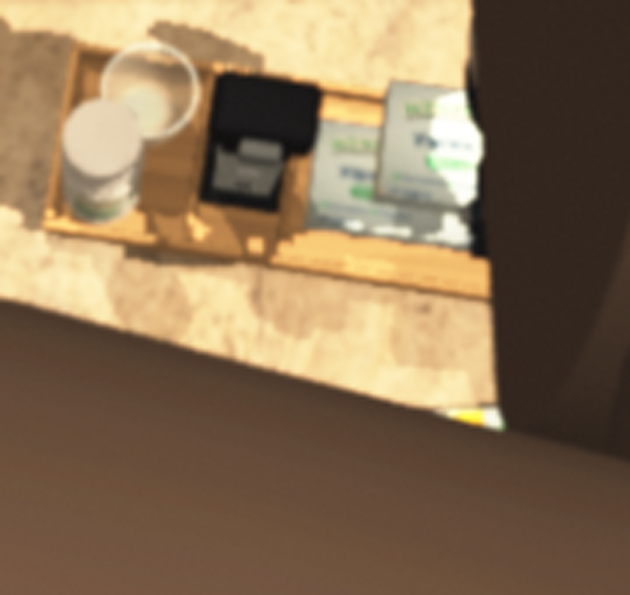

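```bash
python3 - <<'E'
from h import *
S=pickle.load(open("side0.pkl","rb"))
s4=lambda p:unc(p,4,(200,190))
def show(n,obs,x0):
    q,r=fit(obs,x0); print(n,np.round(q,4),np.degrees(q[2]).round(2),r)
x0=[.55,-.2,0];L=rect(.027);B=rect(0)
show("low",[(S,[L[3],L[0],L[1],L[2],B[1],B[2]],s4([(165,352),(288,352),(274,520),(143,520),(270,550),(145,552)]))],x0)
for dz in(0,-.003,.003):
  L=rect(.1335+dz);B=rect(.1065+dz)
  show("held",[(S,[L[1],L[2],B[1],B[2]],s4([(615,362),(462,352),(612,392),(465,380)]))],x0)
# base near edges
L=rect(.033)
show("base",[(S,[L[1],L[2]],s4([(600,495),(468,485)]))],x0)
E
```

```text
low [ 0.4344 -0.1082  0.03  ] 1.72 [[0.4, -1.1], [-0.4, -1.0], [0.2, -0.4], [-1.1, -0.5], [1.7, 3.0], [-0.4, 2.3]]
held [ 0.5746 -0.113  -0.075 ] -4.3 [[0.4, -3.1], [0.4, -3.5], [-0.2, 2.4], [-0.8, 2.5]]
held [ 0.5748 -0.1101 -0.0713] -4.09 [[0.3, -3.0], [0.6, -3.3], [-0.3, 2.5], [-0.7, 2.6]]
held [ 0.5746 -0.1159 -0.0815] -4.67 [[0.6, -3.3], [0.3, -3.8], [-0.1, 2.4], [-1.0, 2.3]]
base [ 0.5779 -0.0928 -0.0562] -3.22 [[0.6, -0.0], [-0.6, -0.0]]
```

```bash
python3 - <<'E'
import cv2
i=cv2.imread("pics/s4.png")
cv2.imwrite("pics/s5.png",cv2.resize(i[330:570,120:310],None,fx=2.4,fy=2.4,interpolation=cv2.INTER_CUBIC))
cv2.imwrite("pics/s6.png",cv2.resize(i[180:580,400:670],None,fx=1.48,fy=1.48,interpolation=cv2.INTER_CUBIC))
E
```

```text
(no output)
```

View pics/s5.png

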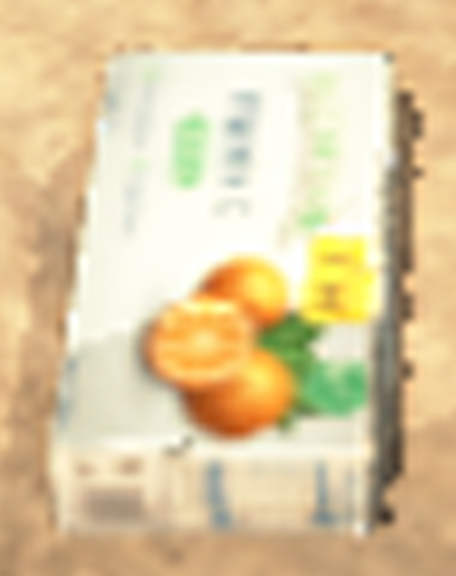

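View pics/s6.png

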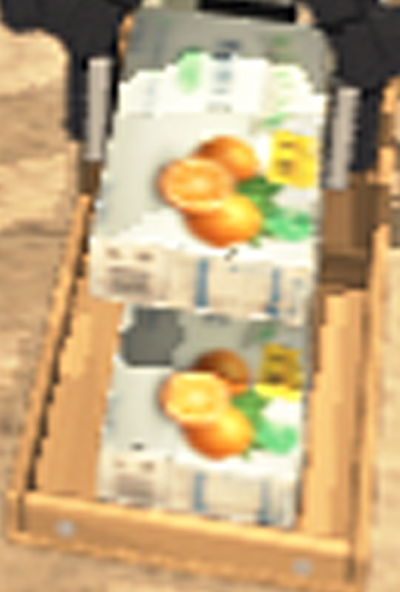

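```bash
python3 - <<'E'
from h import *
S=pickle.load(open("side0.pkl","rb"))
a=lambda p,s,o:unc(unc(p,s,o),4,(200,190))
s5=lambda p:a(p,2.4,(120,330)); s6=lambda p:a(p,1.48,(400,180))
def show(n,obs,x0):
    q,r=fit(obs,x0); print(n,np.round(q,4),np.degrees(q[2]).round(2),r)
x0=[.55,-.2,0];L=rect(.027);B=rect(0)
show("low",[(S,[L[3],L[0],L[1],L[2],B[1],B[2]],s5([(108,55),(395,58),(375,440),(58,440),(365,532),(62,532)]))],x0)
L=rect(.1335);B=rect(.1065)
show("held",[(S,[L[3],L[0],L[1],L[2],B[1],B[2]],s6([(135,10),(330,30),(322,262),(92,248),(315,322),(92,295)]))],x0)
L=rect(.033);B=rect(.006)
show("base",[(S,[L[1],L[2],B[1],B[2]],s6([(305,470),(100,455),(292,525),(100,500)]))],x0)
E
```

```text
low [ 0.4339 -0.1052  0.0428] 2.45 [[0.1, -2.2], [0.0, -2.7], [-0.0, -0.2], [-1.0, -0.0], [1.5, 1.1], [-0.2, 1.3]]
held [ 0.5774 -0.1164 -0.131 ] -7.5 [[-0.3, -1.7], [0.2, -1.9], [-0.0, 0.3], [0.5, -1.7], [-0.3, 3.2], [-0.0, 3.3]]
base [ 0.5809 -0.0913 -0.0938] -5.38 [[-0.4, -0.9], [0.1, -1.8], [0.7, 0.8], [-0.4, 1.6]]
```

Request:
arm_command(deltas=[[0.3,[0,0.0032,-0.0105],0.003],[0.3,[0,0,-0.01],0],[0.3,[0,0,0],0],[0.3,[0.025,0,0],0],[0.3,[0.02,0,0],0],[0.3,[0.015,0,0],0],[0.3,[0.008,0,0],0],[0.3,[0.004,0,0],0],[0.3,[0,0,0],0],[0.3,[0,0,0],0]])

```text
t: 7.25
position: [0.5851, -0.0944, 0.0418]
tool_rot: [[0.001, 0.989, -0.147], [-0.0, -0.147, -0.989], [-1.0, 0.001, 0.0]]
contact_force: [-1.4, 0.7, 0.1]
gripper_width: 0.0579
```

```bash
python3 st.py .5837 -.0932 .040 -8.5; python3 - <<'E'
from plant import cams
import cv2
s=cams.get_image("side")["color"]
cv2.imwrite("pics/s7.png",cv2.resize(s[250:340,280:380],None,fx=6,fy=6,interpolation=cv2.INTER_CUBIC))
E
```

```text
t 7.25 p [ 0.5851 -0.0944  0.0418] yaw -8.48 tilt [ 0.001 -0.    -1.   ] F [-1.4  0.7  0.1] M [ 0.02  0.03 -0.02] w 0.0579
q [-0.21  0.65  1.87  0.    0.62 -0.06]
delta tool [ 0.0018 -0.0016 -0.001 ]
spin 0.0004
```

View pics/s7.png

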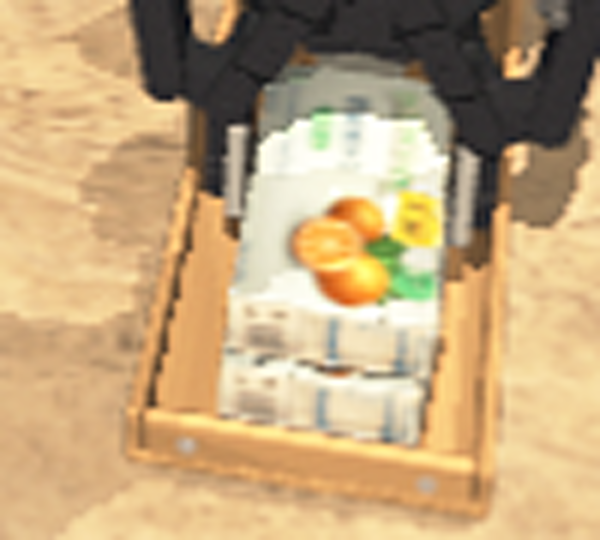

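```bash
python3 - <<'E'
from plant import cams
import cv2,numpy as np
s=np.mean([cams.get_image("side")["color"] for _ in range(2)],axis=0).astype(np.uint8)
cv2.imwrite("pics/side8.png",s)
g=(255*(s/255.)**1.5).astype(np.uint8)
cv2.imwrite("pics/s8.png",cv2.resize(g[292:332,305:365],None,fx=13,fy=13,interpolation=cv2.INTER_LINEAR))
E
python3 - <<'E'
import sys;sys.path.insert(0,'.')
import os;os.chdir('.')
from h import *
S=pickle.load(open("side0.pkl","rb"))
def W(q,P):
    c,s=np.cos(q[2]),np.sin(q[2]);P=np.array(P);return np.c_[q[0]+c*P[:,0]-s*P[:,1],q[1]+s*P[:,0]+c*P[:,1],P[:,2]]
q=[.584,-.093,np.radians(-8.5)]
for z in(.033,.035,.06):
    p=proj(S,W(q,rect(z)));print(z,((p-[305,292]+.5)*13-.5).round(0).tolist())
p1=proj(S,W([.584,-.091,q[2]],rect(.033)));print(((p1-[305,292]+.5)*13-.5).round(0).tolist())
E
```

```text
0.033 [[639.0, -242.0], [604.0, 298.0], [160.0, 235.0], [247.0, -290.0]]
0.035 [[640.0, -253.0], [605.0, 287.0], [161.0, 224.0], [248.0, -300.0]]
0.06 [[654.0, -383.0], [620.0, 148.0], [167.0, 86.0], [255.0, -430.0]]
[[637.0, -251.0], [602.0, 286.0], [160.0, 223.0], [247.0, -299.0]]
```

View pics/s8.png

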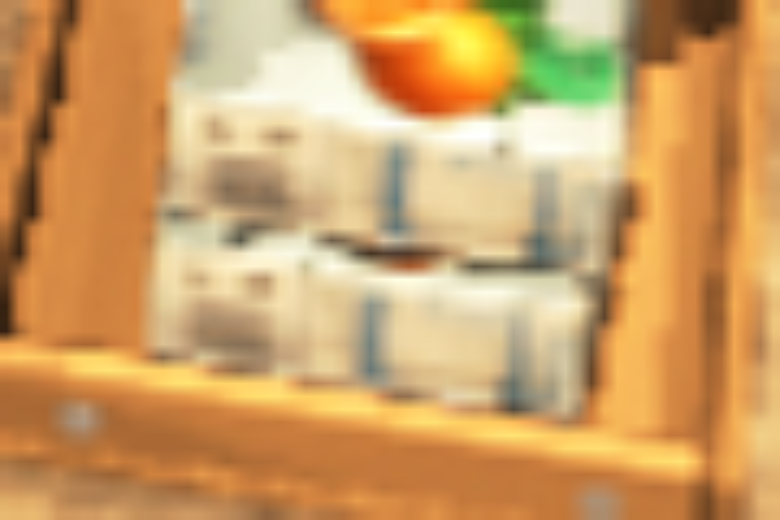

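Request:
arm_command(deltas=[[0.3,[0,-0.0015,-0.0015],0],[0.3,[0,0,0],0],[0.3,[0.0015,0,0],0],[0.3,[0.001,0,0],0],[0.3,[0,0,0],0]])

```text
t: 8.02
position: [0.5836, -0.0926, 0.0399]
tool_rot: [[0.001, 0.989, -0.147], [-0.0, -0.147, -0.989], [-1.0, 0.001, -0.0]]
contact_force: [-6.5, 0.6, 23.5]
gripper_width: 0.058
```

```bash
python3 st.py .5837 -.0932 .040 -8.5; python3 - <<'E'
from plant import cams
import cv2,numpy as np
s=cams.get_image("side")["color"]
g=(255*(s/255.)**1.5).astype(np.uint8)
cv2.imwrite("pics/s9.png",cv2.resize(g[292:332,305:365],None,fx=13,fy=13,interpolation=cv2.INTER_LINEAR))
E
```

```text
t 8.03 p [ 0.5836 -0.0926  0.0399] yaw -8.48 tilt [ 0.001 -0.    -1.   ] F [-6.5  0.6 23.5] M [ 0.3   1.09 -0.06] w 0.058
q [-0.21  0.65  1.88  0.    0.61 -0.06]
delta tool [-0.0001  0.0002  0.0005]
spin 0.0004
```

View pics/s9.png

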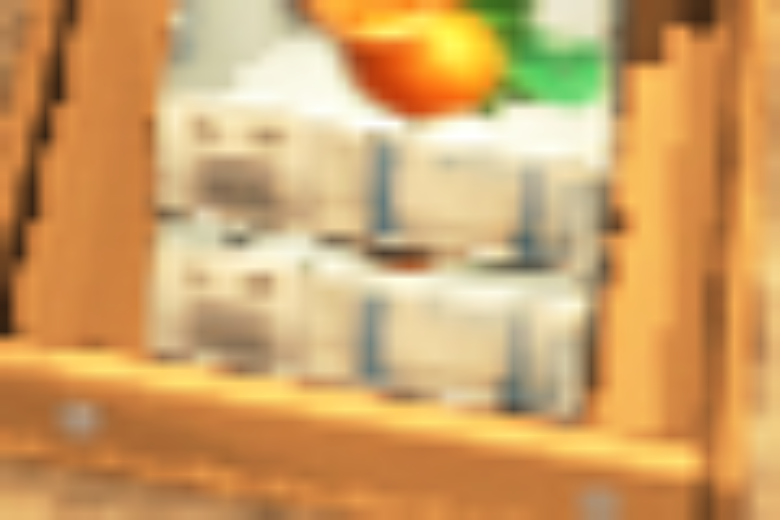

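Request:
arm_command(deltas=[[0.3,[-0.0015,0,0],0],[0.3,[0,0,0],0],[0.85,[0,0,0],0],[0.85,[0,0,0],0],[0.85,[0,0,0],0],[0.85,[-0.02,0,0],0],[0.85,[-0.03,0,0],0],[0.85,[-0.03,0,0],0],[0.85,[0,-0.02,0.005],-0.05],[1,[0,-0.04,0.01],-0.05],[1,[0,-0.04,0.005],-0.05],[1,[0,-0.03,0],-0.04],[1,[0,-0.015,0],0],[1,[0,0,0],0]])

```text
t: 9.82
position: [0.437, -0.1046, 0.1205]
tool_rot: [[0.0, 0.999, 0.041], [-0.0, 0.041, -0.999], [-1.0, 0.0, 0.0]]
contact_force: [0.5, 0.2, -0.1]
gripper_width: 0.0854
```

```bash
python3 st.py .4345 -.102 .012 2.8; python3 - <<'E'
from plant import cams
import cv2,numpy as np
s=cams.get_image("side")["color"]
cv2.imwrite("pics/s10.png",cv2.resize(s[190:340,200:400],None,fx=4,fy=4,interpolation=cv2.INTER_CUBIC))
s=cams.get_image("top")["color"]
cv2.imwrite("pics/t10.png",cv2.resize(s[120:290,270:450],None,fx=3.5,fy=3.5,interpolation=cv2.INTER_CUBIC))
E
```

```text
t 9.82 p [ 0.437  -0.1046  0.1205] yaw 2.33 tilt [ 0. -0. -1.] F [ 0.5  0.2 -0.1] M [ 0.   -0.05  0.  ] w 0.0854
q [-0.3   0.37  2.15  0.    0.62 -0.34]
delta tool [ 0.1085 -0.0024 -0.0027]
spin -0.0082
```

View pics/s10.png

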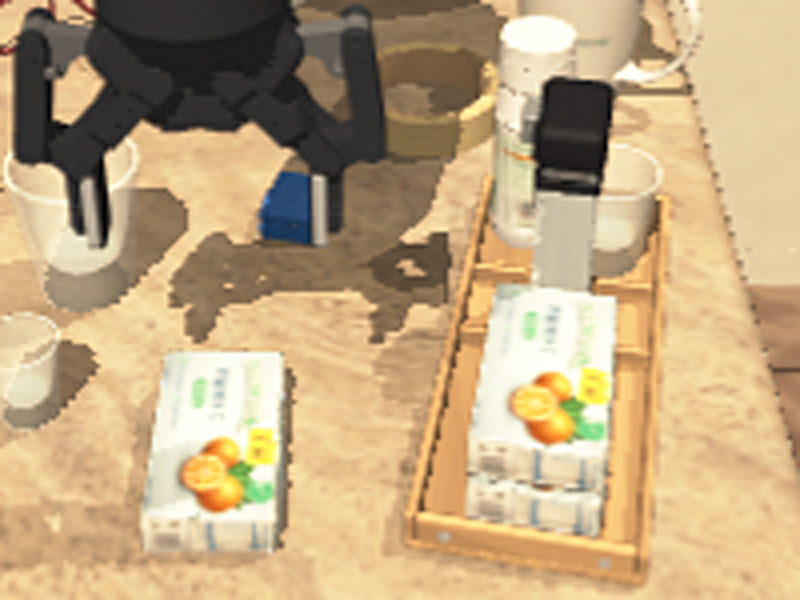

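View pics/t10.png

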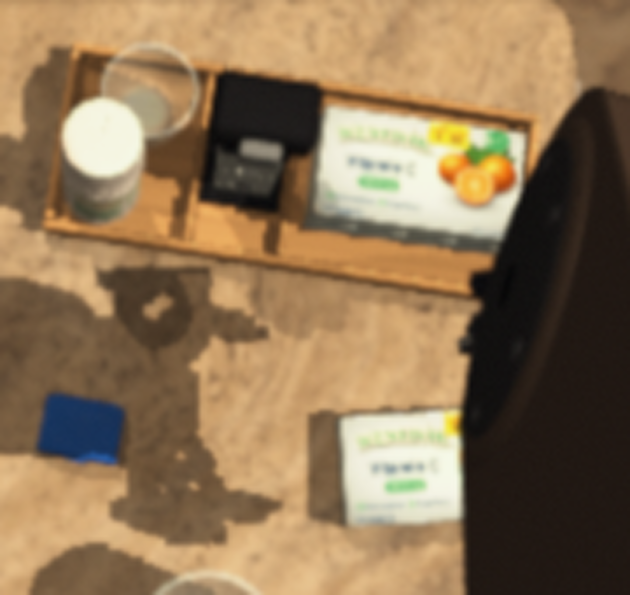

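```bash
python3 - <<'E'
from h import *
T=pickle.load(open("top0.pkl","rb"));S=pickle.load(open("side0.pkl","rb"))
t1=lambda p:unc(p,3.5,(270,120))
def show(n,obs,x0):
    q,r=fit(obs,x0); print(n,np.round(q,4),np.degrees(q[2]).round(2),r)
L=rect(.027)
show("low",[(T,[L[0],L[3]],t1([(342,417),(347,525)]))],[.43,-.1,0])
a=lambda p:unc(unc(p,2.4,(120,330)),4,(200,190));L=rect(.027);B=rect(0)
sd=(S,[L[3],L[0],L[1],L[2],B[1],B[2]],a([(108,55),(395,58),(375,440),(58,440),(365,532),(62,532)]))
show("both",[(T,[L[0],L[3]],t1([(342,417),(347,525)])),sd],[.43,-.1,0])
# placed upper
U=rect(.060)
show("placed",[(T,[U[0],U[3]],t1([(327,107),(307,232)]))],[.58,-.1,0])
# glass: ray at z
def ray(d,p,z):
    n=cv2.undistortPoints(np.array([[p]],float),np.array(d["intrinsics"]),np.array(d["dist_coeffs"]))[0,0]
    R=np.array(d["R"]);C=-R.T@d["t"];v=R.T@[n[0],n[1],1];return C+v*(z-C[2])/v[2]
print(ray(T,(323,303),0.0), ray(T,(329,303),.08),ray(T,(309,303),.08),ray(T,(349,303),.08), ray(T,(381,308),.02))
E
```

```text
low [ 0.4344 -0.1056  0.0225] 1.29 [[-0.0, -0.5], [0.0, 0.5]]
both [ 0.4343 -0.1054  0.0353] 2.02 [[-0.3, -0.1], [0.1, 1.0], [0.5, -2.2], [0.4, -2.5], [-0.1, 0.0], [-1.0, 0.0], [1.5, 1.3], [-0.2, 1.3]]
placed [ 0.5749 -0.0903 -0.2   ] -11.46 [[-0.2, 2.5], [0.2, -2.1]]
[0.34481821 0.02900459 0.        ] [0.34894902 0.02302437 0.08      ] [0.34924429 0.05691377 0.08      ] [ 0.34855021 -0.01091852  0.08      ] [ 0.33537101 -0.07532845  0.02      ]
```

Request:
arm_command(deltas=[[1,[0.02,-0.0027,-0.0007],0],[1,[0.03,0,0],0],[1,[0.03,0,0],0],[1,[0.018,0,0],0],[1,[0.01,0,0],0],[1,[0.005,0,0],0],[1,[0,0,0],0],[0.3,[0,0,0],0],[0.3,[0,0,0],0],[0.3,[0,0,0],0],[0.3,[0,0,0],0],[0.3,[0,0,0],0]])

```text
t: 11.42
position: [0.4347, -0.104, 0.0079]
tool_rot: [[0.001, 0.999, 0.042], [-0.0, 0.042, -0.999], [-1.0, 0.001, 0.0]]
contact_force: [-0.6, 0.4, 5.9]
gripper_width: 0.0579
```

```bash
python3 st.py .4345 -.102 .012 2.8; python3 - <<'E'
from plant import cams
import cv2,numpy as np
s=cams.get_image("side")["color"]
cv2.imwrite("pics/s11.png",cv2.resize(s[190:340,200:400],None,fx=4,fy=4,interpolation=cv2.INTER_CUBIC))
E
```

```text
t 11.43 p [ 0.4347 -0.104   0.0079] yaw 2.4 tilt [ 0.001 -0.    -1.   ] F [-0.6  0.4  5.9] M [ 0.09 -0.03 -0.02] w 0.0579
q [-0.3   0.6   2.22  0.    0.32 -0.34]
delta tool [-0.0041 -0.0001 -0.002 ]
spin -0.007
```

View pics/s11.png

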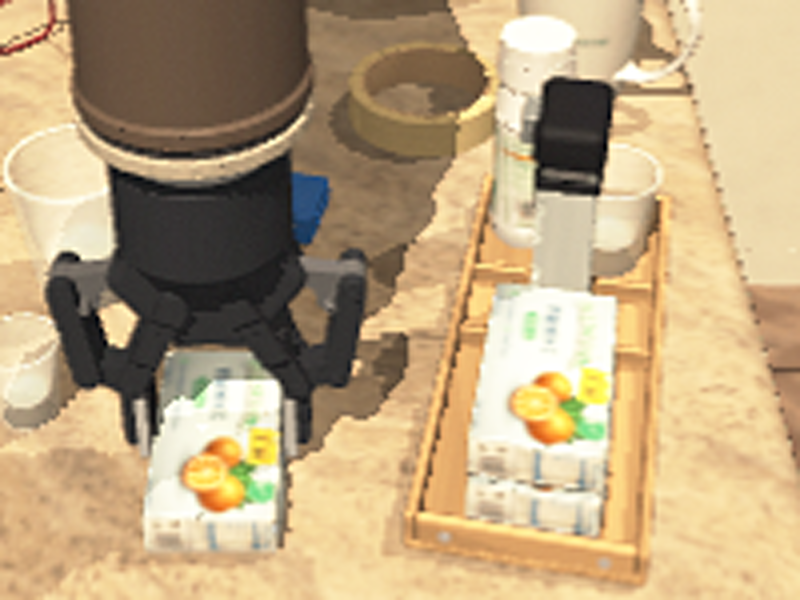

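Request:
arm_command(deltas=[[0.3,[-0.01,0,0],0],[0.3,[-0.02,0,0],0],[0.3,[-0.03,0,0],0],[0.3,[-0.03,0,0],0],[0.3,[-0.01,0.02,0],0],[0.3,[0,0.035,-0.002],0],[0.3,[0,0.04,-0.002],0],[0.3,[0,0.034,-0.001],0],[0.3,[0,0.02,0],0.04],[0.3,[0,0,0],0.06],[0.3,[0,0,0],0.06],[0.3,[0,0,0],0.03],[0.3,[0.01,0,0],0],[0.3,[0,0,0],0]])

```text
t: 13.22
position: [0.5822, -0.0925, 0.0965]
tool_rot: [[-0.001, 0.989, -0.147], [0.0, -0.147, -0.989], [-1.0, -0.001, -0.0]]
contact_force: [-0.6, -0.7, -1.0]
gripper_width: 0.0578
```

```bash
python3 st.py .5836 -.093 .072 -8.48
```

```text
t 13.22 p [ 0.5822 -0.0925  0.0965] yaw -8.43 tilt [-0.001  0.    -1.   ] F [-0.6 -0.7 -1. ] M [-0.01  0.02  0.04] w 0.0578
q [-0.21  0.56  1.85 -0.    0.73 -0.06]
delta tool [0.0245 0.0015 0.0003]
spin 0.0009
```

Request:
arm_command(deltas=[[0.3,[0.015,0.001,0],0],[0.3,[0.009,0,0],0],[0.3,[0.003,0,0],0],[0.3,[0,0,0],0]])

```text
t: 13.72
position: [0.5837, -0.0927, 0.0699]
tool_rot: [[-0.001, 0.989, -0.147], [0.0, -0.147, -0.989], [-1.0, -0.001, -0.0]]
contact_force: [-0.3, -0.2, -0.3]
gripper_width: 0.058
```

```bash
python3 st.py .5836 -.093 .068 -8.48; python3 - <<'E'
from plant import cams
import cv2,numpy as np
s=cams.get_image("side")["color"]
g=(255*(s/255.)**1.5).astype(np.uint8)
cv2.imwrite("pics/s12.png",cv2.resize(g[280:326,305:365],None,fx=13,fy=13,interpolation=cv2.INTER_LINEAR))
E
```

```text
t 13.72 p [ 0.5837 -0.0927  0.0699] yaw -8.47 tilt [-0.001  0.    -1.   ] F [-0.3 -0.2 -0.3] M [-0.    0.03  0.01] w 0.058
q [-0.21  0.6   1.87 -0.    0.67 -0.06]
delta tool [ 0.0019 -0.0001  0.0003]
spin 0.0001
```

View pics/s12.png

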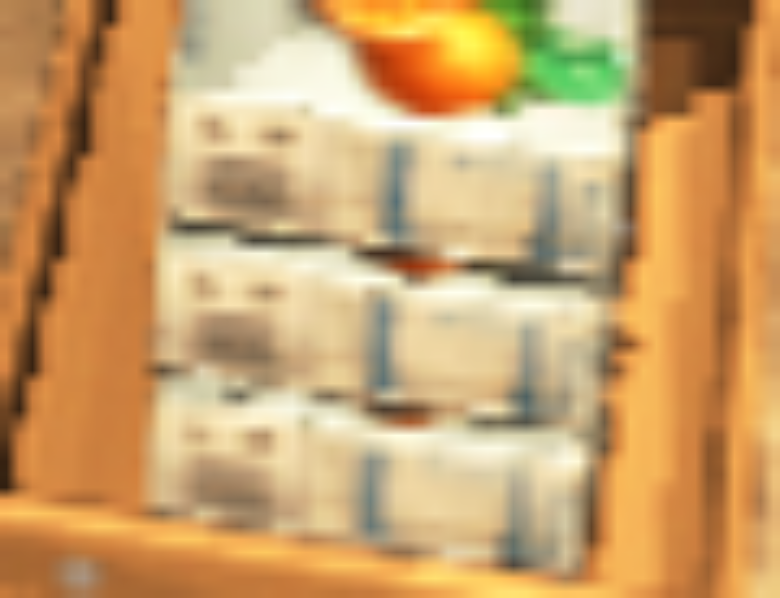

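Request:
arm_command(deltas=[[0.3,[0.0015,0,-0.0007],0],[0.3,[0.0005,0,0],0],[0.3,[0,0,0],0],[0.85,[0,0,0],0],[0.85,[0,0,0],0],[0.85,[0,0,0],0],[0.85,[-0.02,0,0],0],[0.85,[-0.04,0,0],0],[0.85,[-0.06,0,0],0],[0.85,[-0.04,0,0],0],[0.85,[0,-0.04,0],0],[0.85,[0,-0.05,0],0],[0.85,[0,-0.05,0],0],[0.85,[0,-0.03,0],0],[0.85,[0,0,0],0]])

```text
t: 15.65
position: [0.414, -0.0666, 0.2285]
tool_rot: [[-0.0, 0.989, -0.148], [0.0, -0.148, -0.989], [-1.0, -0.0, -0.0]]
contact_force: [1.0, 0.0, 0.4]
gripper_width: 0.0725
```

```bash
python3 st.py; python3 - <<'E'
from plant import cams
import cv2,numpy as np,pickle
for n in("side","top"):
    d=cams.get_image(n);pickle.dump(d,open(f"{n}13.pkl","wb"));s=d["color"]
    if n=="side": cv2.imwrite("pics/s13.png",cv2.resize(s[200:340,290:390],None,fx=4.2,fy=4.2,interpolation=cv2.INTER_CUBIC))
    else: cv2.imwrite("pics/t13.png",cv2.resize(s[125:225,270:430],None,fx=5,fy=5,interpolation=cv2.INTER_CUBIC))
E
```

```text
t 15.65 p [ 0.414  -0.0666  0.2285] yaw -8.49 tilt [-0.  0. -1.] F [1.  0.  0.4] M [ 0.03 -0.02 -0.02] w 0.0725
q [-0.23  0.16  2.1   0.    0.89 -0.08]
```

View pics/s13.png

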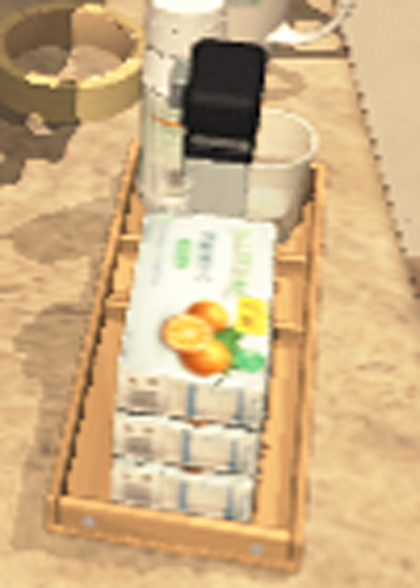

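View pics/t13.png

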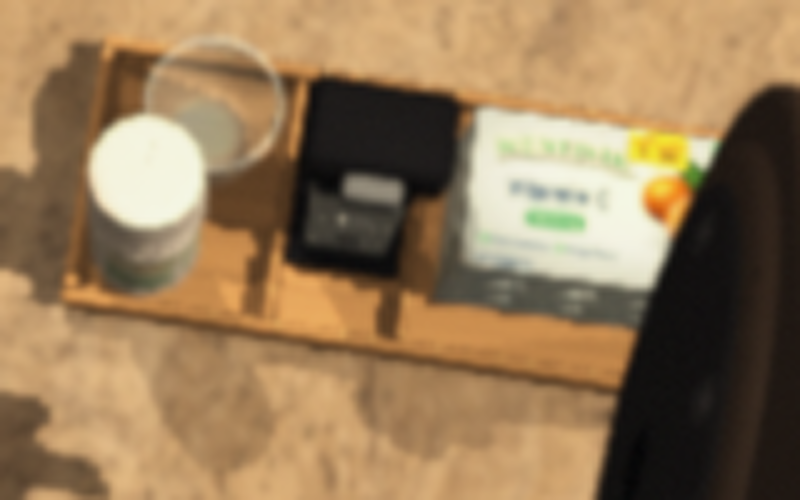

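```bash
python3 - <<'E'
from h import *
def W(q,P):
    c,s=np.cos(q[2]),np.sin(q[2]);P=np.array(P);return np.c_[q[0]+c*P[:,0]-s*P[:,1],q[1]+s*P[:,0]+c*P[:,1],P[:,2]]
q=[.5965,-.005,np.radians(-9.35)]
out=[]
for n,o,sz in(("top",(318,130),60),("side",(320,195),60)):
    d=pickle.load(open(f"{n}13.pkl","rb"));im=d["color"][o[1]:o[1]+sz,o[0]:o[0]+int(sz*.66)+1]
    k=10;im=cv2.resize((255*(im/255.)**.5).astype(np.uint8),None,fx=k,fy=k,interpolation=cv2.INTER_CUBIC)
    for P,c in((rect(.140,.017,.026),(0,0,255)),(rect(.116,.017,.026),(0,255,0)),([[-.024,.01,.136],[-.024,-.01,.136],[-.024,-.01,.12],[-.024,.01,.12]],(255,0,0))):
        p=((proj(d,W(q,P))-o+.5)*k).astype(np.int32);cv2.polylines(im,[p],True,c,1)
    out.append(im)
cv2.imwrite("pics/g.png",np.hstack(out)[:600])
E
```

```text
(no output)
```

View pics/g.png

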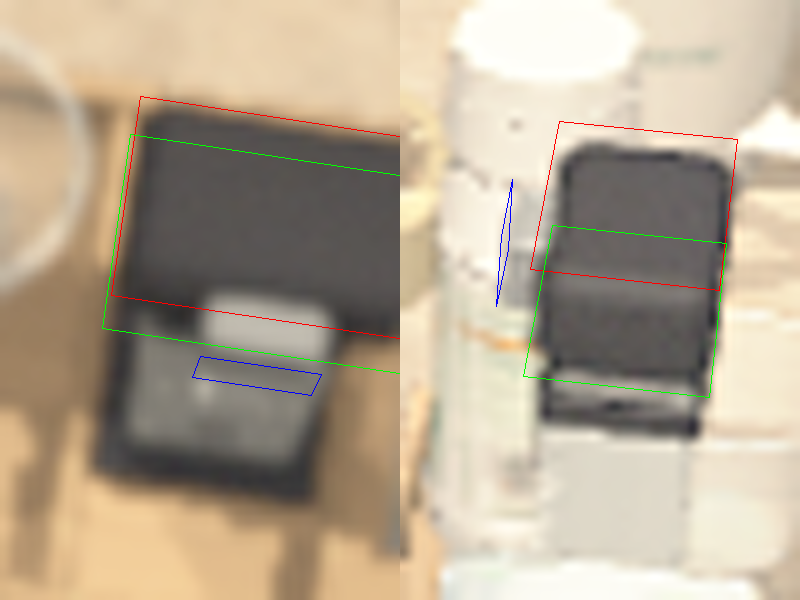

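Request:
arm_command(deltas=[[0.85,[0,0.02,-0.01],0.015],[0.85,[0,0.04,-0.02],0],[0.85,[0,0.04,-0.02],0],[0.85,[0,0.04,-0.02],0],[0.85,[0,0.025,-0.012],0],[0.85,[0,0.0066,-0.0044],0],[0.85,[0.02,0,0],0],[0.85,[0.02,0,0],0],[0.85,[0,0,0],0]])

```text
t: 16.88
position: [0.598, -0.0094, 0.187]
tool_rot: [[-0.003, 0.987, -0.162], [0.0, -0.162, -0.987], [-1.0, -0.003, 0.0]]
contact_force: [-0.3, -0.1, 0.7]
gripper_width: 0.0725
```

```bash
python3 st.py .5965 -.0065 .107 -9.35; python3 - <<'E'
from plant import cams
import cv2,numpy as np,pickle
s=cams.get_image("side")["color"]
cv2.imwrite("pics/s14.png",cv2.resize(s[140:300,280:420],None,fx=3.7,fy=3.7,interpolation=cv2.INTER_CUBIC))
E
```

```text
t 16.88 p [ 0.598  -0.0094  0.187 ] yaw -9.35 tilt [-0.003  0.    -1.   ] F [-0.3 -0.1  0.7] M [-0.03 -0.02 -0.02] w 0.0725
q [-0.07  0.46  1.76 -0.    0.93  0.1 ]
delta tool [ 0.08   -0.0017 -0.0027]
spin 0.0
```

View pics/s14.png

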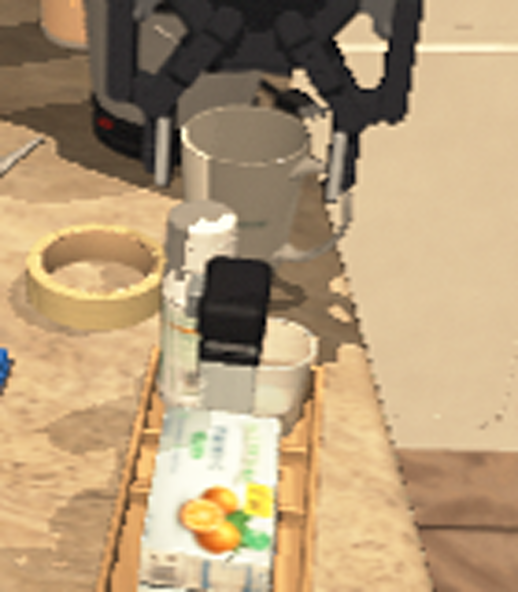

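Request:
arm_command(deltas=[[0.85,[0.01,-0.0017,-0.0025],0],[0.85,[0.02,0,0],0],[0.85,[0.02,0,0],0],[0.85,[0.02,0,0],0],[0.85,[0.01,0,0],0],[0.85,[0,0,0],0]])

```text
t: 17.68
position: [0.5976, -0.0064, 0.108]
tool_rot: [[-0.001, 0.987, -0.162], [0.0, -0.162, -0.987], [-1.0, -0.001, 0.0]]
contact_force: [-0.3, 0.9, -0.5]
gripper_width: 0.0723
```

```bash
python3 st.py .5965 -.0065 .107 -9.35; python3 - <<'E'
from plant import cams
import cv2,numpy as np,pickle
s=cams.get_image("side")["color"]
cv2.imwrite("pics/s15.png",cv2.resize(s[170:250,300:400],None,fx=7,fy=7,interpolation=cv2.INTER_CUBIC))
s=cams.get_image("top")["color"]
cv2.imwrite("pics/t15.png",s)
E
```

```text
t 17.68 p [ 0.5976 -0.0064  0.108 ] yaw -9.34 tilt [-0.001  0.    -1.   ] F [-0.3  0.9 -0.5] M [ 0.05 -0.    0.02] w 0.0723
q [-0.06  0.56  1.83  0.    0.76  0.1 ]
delta tool [ 0.001  -0.0011  0.0002]
spin 0.0002
```

View pics/s15.png

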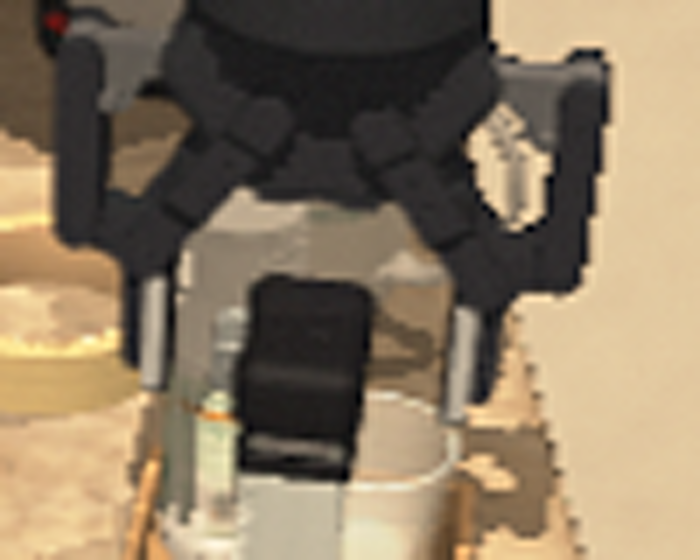

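View pics/t15.png

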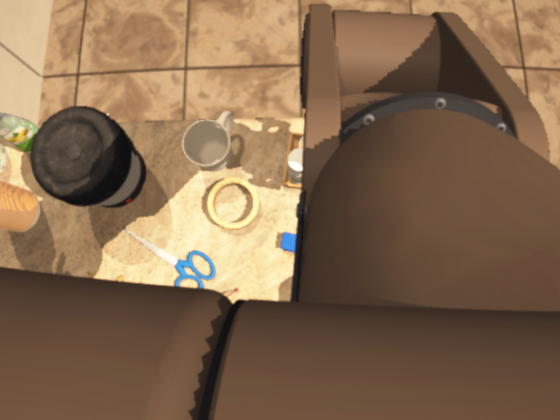

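Request:
arm_command(deltas=[[0.4,[0,-0.0008,0],0],[0.2,[0,0,0],0],[0.2,[0,0,0],0],[0.2,[0,0,0],0],[0.2,[0,0,0],0],[0.2,[0,0,0],0]], squeeze=30)

```text
t: 18.52
position: [0.5971, -0.0064, 0.1088]
tool_rot: [[0.0, 0.987, -0.163], [0.0, -0.163, -0.987], [-1.0, 0.0, -0.0]]
contact_force: [-2.2, -0.4, 6.5]
gripper_width: 0.0332
```

```bash
python3 st.py .5965 -.0065 .107 -9.35; python3 - <<'E'
from plant import cams
import cv2,numpy as np,pickle
s=cams.get_image("side")["color"]
cv2.imwrite("pics/s16.png",cv2.resize(s[170:330,260:400],None,fx=3.7,fy=3.7,interpolation=cv2.INTER_CUBIC))
E
```

```text
t 18.52 p [ 0.5971 -0.0064  0.1088] yaw -9.35 tilt [ 0.  0. -1.] F [-2.2 -0.4  6.5] M [-0.    0.64 -0.24] w 0.0332
q [-0.06  0.55  1.83  0.    0.76  0.1 ]
delta tool [ 0.0018 -0.0006  0.0002]
spin -0.0001
```

View pics/s16.png

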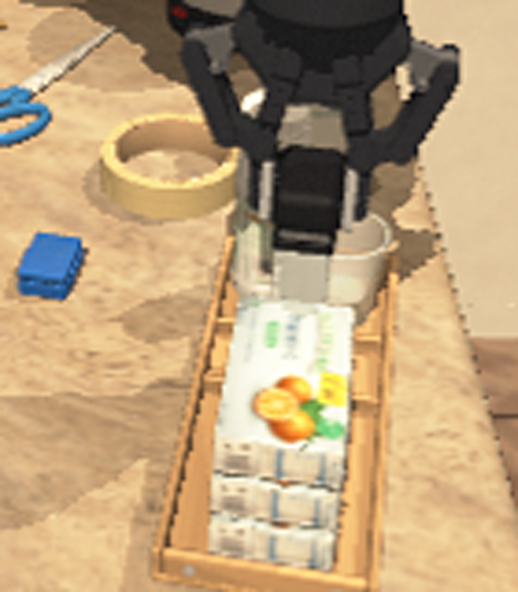

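Request:
arm_command(deltas=[[0.2,[0,0,0],0],[0.2,[0,0,0],0],[0.2,[-0.003,0,0],0],[0.2,[-0.005,0,0],0],[0.2,[-0.005,0,0],0],[0.2,[-0.005,0,0],0],[0.2,[0,0,0],0]], squeeze=80)

```text
t: 19.45
position: [0.5971, -0.0064, 0.1268]
tool_rot: [[0.0, 0.987, -0.162], [-0.0, -0.162, -0.987], [-1.0, 0.0, 0.0]]
contact_force: [-1.2, -0.0, -0.7]
gripper_width: 0.0331
```

```bash
python3 st.py; python3 - <<'E'
from plant import cams
import cv2,numpy as np,pickle
s=cams.get_image("side")["color"]
cv2.imwrite("pics/s17.png",cv2.resize(s[170:330,260:400],None,fx=3.7,fy=3.7,interpolation=cv2.INTER_CUBIC))
E
```

```text
t 19.45 p [ 0.5971 -0.0064  0.1268] yaw -9.34 tilt [ 0. -0. -1.] F [-1.2 -0.  -0.7] M [ 0.01  0.34 -0.3 ] w 0.0331
q [-0.06  0.53  1.82 -0.    0.8   0.1 ]
```

View pics/s17.png

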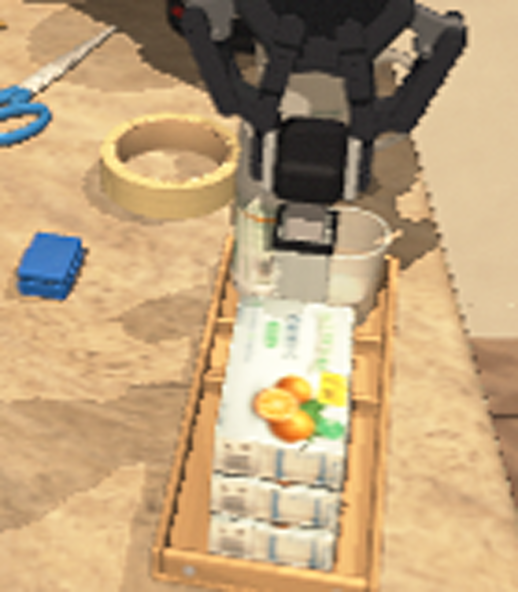

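Request:
arm_command(deltas=[[0.2,[-0.005,0,0],0],[0.2,[-0.006,0,0],0],[0.2,[-0.006,0,0],0],[0.2,[-0.006,0,0],0],[0.2,[-0.006,0,0],0],[0.2,[-0.006,0,0],0],[0.2,[-0.006,0,0],0],[0.2,[-0.005,0,0],0],[0.2,[-0.002,0,0],0],[0.2,[0,0,0],0]])

```text
t: 20.75
position: [0.5971, -0.0064, 0.1744]
tool_rot: [[0.0, 0.987, -0.162], [-0.0, -0.162, -0.987], [-1.0, 0.0, 0.0]]
contact_force: [-1.8, 0.7, -0.6]
gripper_width: 0.033
```

Request:
arm_command(deltas=[[0.2,[-0.001,0,0],0],[0.2,[-0.001,0,0],0],[0.2,[0,0,0],0]])

```text
t: 21.12
position: [0.597, -0.0064, 0.1763]
tool_rot: [[-0.0, 0.987, -0.162], [0.0, -0.162, -0.987], [-1.0, -0.0, -0.0]]
contact_force: [-1.7, 0.5, -0.2]
gripper_width: 0.0326
```

Request:
arm_command(deltas=[[0.2,[-0.001,0,0],0],[0.2,[-0.001,0,0],0],[0.2,[0,0,0],0]])

```text
t: 21.5
position: [0.597, -0.0064, 0.1784]
tool_rot: [[-0.0, 0.987, -0.162], [0.0, -0.162, -0.987], [-1.0, -0.0, -0.0]]
contact_force: [-2.9, 1.3, 0.7]
gripper_width: 0.033
```

Request:
arm_command(deltas=[[0.2,[-0.001,0,0],0],[0.2,[0,0,0],0]])

```text
t: 21.75
position: [0.597, -0.0063, 0.1791]
tool_rot: [[-0.0, 0.987, -0.162], [0.0, -0.162, -0.987], [-1.0, -0.0, -0.0]]
contact_force: [1.1, 1.8, -6.0]
gripper_width: 0.0328
```

Request:
arm_command(deltas=[[0.2,[-0.001,0,0],0],[0.2,[0,0,0],0]])

```text
t: 22.0
position: [0.5968, -0.0064, 0.18]
tool_rot: [[-0.001, 0.987, -0.162], [-0.0, -0.162, -0.987], [-1.0, -0.001, 0.0]]
contact_force: [0.1, -0.2, -10.4]
gripper_width: 0.0329
```

Request:
arm_command(deltas=[[0.2,[-0.001,0,0],0],[0.2,[0,0,0],0]])

```text
t: 22.25
position: [0.5971, -0.0064, 0.1813]
tool_rot: [[0.0, 0.987, -0.162], [-0.0, -0.162, -0.987], [-1.0, 0.0, 0.0]]
contact_force: [0.5, 1.0, -10.7]
gripper_width: 0.0329
```

```bash
python3 st.py; python3 - <<'E'
from plant import cams
import cv2,numpy as np,pickle
s=cams.get_image("side")["color"]
cv2.imwrite("pics/s18.png",cv2.resize(s[150:340,250:410],None,fx=3.1,fy=3.1,interpolation=cv2.INTER_CUBIC))
E
```

```text
t 22.25 p [ 0.5971 -0.0064  0.1813] yaw -9.34 tilt [ 0. -0. -1.] F [  0.5   1.  -10.7] M [ 0.11 -0.08 -0.06] w 0.0329
q [-0.06  0.46  1.77 -0.    0.91  0.1 ]
```

View pics/s18.png

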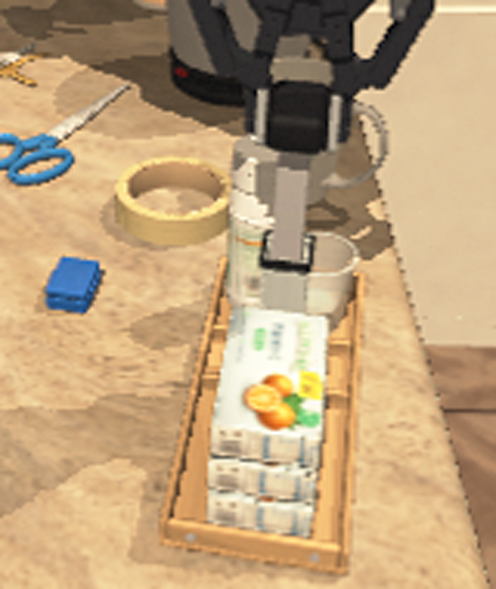

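Request:
arm_command(deltas=[[0.2,[-0.002,0,0],0],[0.2,[-0.004,0,0],0],[0.2,[-0.005,0,0],0],[0.2,[-0.005,0,0],0],[0.2,[-0.005,0,0],0],[0.2,[-0.005,0,0],0],[0.2,[-0.005,0,0],0],[0.2,[-0.005,0,0],0],[0.2,[-0.005,0,0],0],[0.2,[-0.004,0,0],0],[0.2,[-0.002,0,0],0],[0.2,[-0.0015,0,0],0],[0.2,[0,0,0],0],[0.2,[0,0,0],0],[0.2,[0,0,0],0],[0.2,[0,0,0],0]], squeeze=95)

```text
t: 24.3
position: [0.597, -0.0064, 0.2297]
tool_rot: [[-0.0, 0.987, -0.162], [0.0, -0.162, -0.987], [-1.0, -0.0, 0.0]]
contact_force: [0.7, -0.8, -10.9]
gripper_width: 0.0325
```

```bash
python3 st.py; python3 - <<'E'
from plant import cams
import cv2,numpy as np,pickle
d=cams.get_image("side");s=d["color"];pickle.dump(d,open("side19.pkl","wb"))
cv2.imwrite("pics/s19.png",cv2.resize(s[140:340,250:410],None,fx=3,fy=3,interpolation=cv2.INTER_CUBIC))
cv2.imwrite("pics/full19.png",s)
s=cams.get_image("top")["color"];cv2.imwrite("pics/t19.png",s)
E
```

```text
t 24.3 p [ 0.597  -0.0064  0.2297] yaw -9.34 tilt [-0.  0. -1.] F [  0.7  -0.8 -10.9] M [ 0.08 -0.02 -0.02] w 0.0325
q [-0.06  0.41  1.72  0.    1.01  0.1 ]
```

View pics/s19.png

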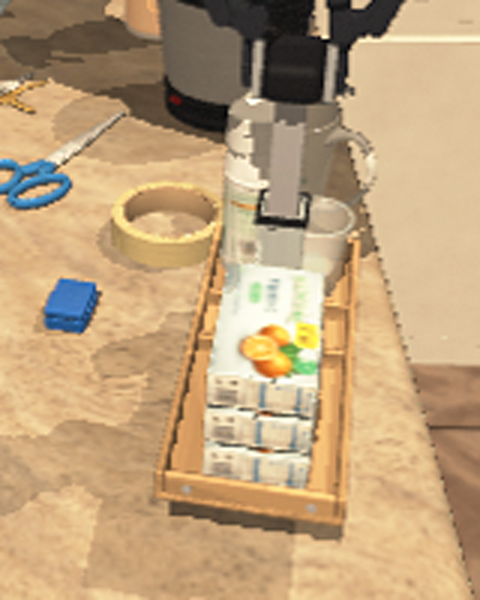

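View pics/full19.png

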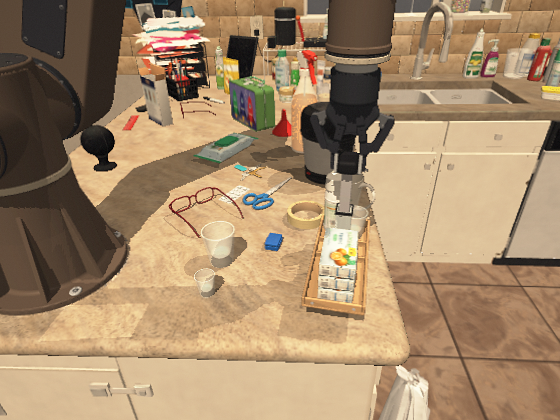

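```bash
python3 - <<'E'
from h import *
def W(q,P):
    c,s=np.cos(q[2]),np.sin(q[2]);P=np.array(P);return np.c_[q[0]+c*P[:,0]-s*P[:,1],q[1]+s*P[:,0]+c*P[:,1],P[:,2]]
q=[.597,-.0064,np.radians(-9.35)]
out=[]
for n,dz,o in(("side13",0,(290,210)),("side19",.0505,(290,200))):
    d=pickle.load(open(f"{n}.pkl","rb"));im=d["color"][o[1]:o[1]+130,o[0]:o[0]+90]
    k=4.4;im=cv2.resize(im,None,fx=k,fy=k,interpolation=cv2.INTER_CUBIC)
    for z,c in((.021,(0,0,255)),(0,(255,0,0))):
        p=((proj(d,W(q,rect(z+dz,.052,.1285,0,-.0265)))-o+.5)*k).astype(np.int32);cv2.polylines(im,[p],True,c,1)
    out.append(im)
cv2.imwrite("pics/o.png",np.hstack(out)[:600])
E
```

```text
(no output)
```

View pics/o.png

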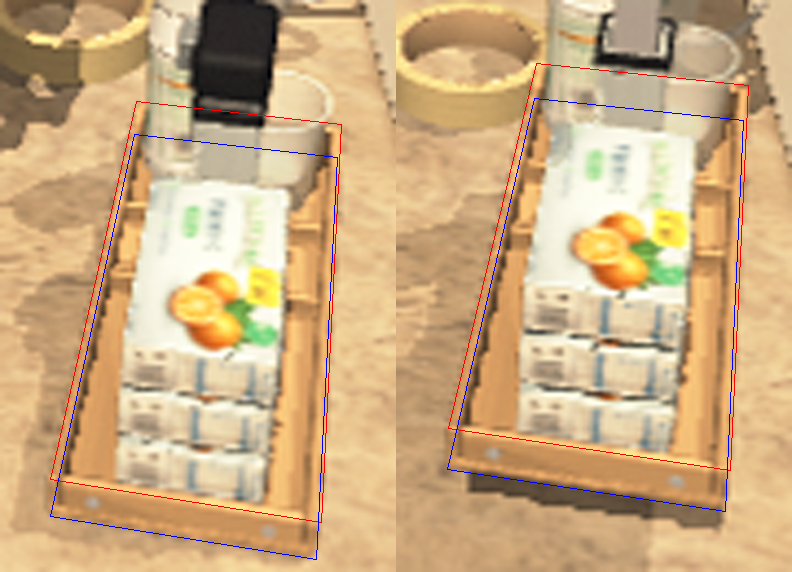

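View pics/t19.png

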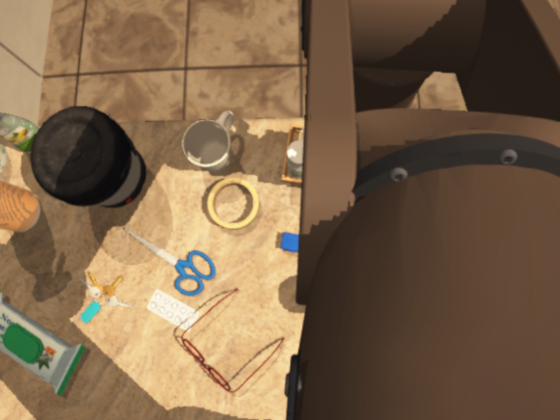

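Request:
arm_command(deltas=[[0.2,[0,0,0],0],[0.2,[0,0,0],0],[0.2,[0,0,0],0],[0.2,[0,0,0],0],[0.2,[0,0,0],0],[0.2,[0,0,0],0]])

```text
t: 25.15
position: [0.597, -0.0064, 0.2298]
tool_rot: [[-0.0, 0.987, -0.162], [-0.0, -0.162, -0.987], [-1.0, -0.0, 0.0]]
contact_force: [0.8, -0.0, -11.0]
gripper_width: 0.0326
```

```bash
python3 st.py; python3 - <<'E'
from plant import cams,arm,sensors
import pickle,numpy as np
a=pickle.load(open("side19.pkl","rb"))["color"].astype(int);b=cams.get_image("side")["color"].astype(int)
print("diff",np.abs(a-b).mean(),(np.abs(a-b).max(2)>40).sum(),np.abs(sensors.get_obs()["joint_vel"]).max())
print(arm.finish_job())
E
```

```text
t 25.15 p [ 0.597  -0.0064  0.2298] yaw -9.34 tilt [-0. -0. -1.] F [  0.8  -0.  -11. ] M [ 0.12 -0.    0.03] w 0.0326
q [-0.06  0.41  1.72 -0.    1.01  0.1 ]
diff 0.9574319727891156 74 0.0028050917433657934
the job is handed in; nothing more can be done
None
```

The job is done and handed in at about 25 s. Both cartons are stacked on the one in the caddy, upper one first. With the button squeezed, I drew the handle to its second stop, then lifted the loaded caddy about 5 cm.

**Handle:**
- The fingers closed to 33 mm, so the button was flush.
- The handle slid freely for about 70 mm while the tray stood on the worktop. Only then did the full load of 10–11 N come on.

**Final hold:**
- An outline of the tray, drawn level and 50 mm up, fits the side picture as well as the same check did on the worktop.
- The three cartons show as one column.
- The pose was steady for the last 0.85 s of waiting, and joint speeds were near zero. A picture compared across that wait showed almost no change.
- The bystanders that can be seen look unmoved.

**Checks that were limited or disagreed:**
- The two cameras differed by about 3 mm along y. In the side view the carton ends also looked slightly shorter than their stated size. I judged carton alignment to within about 1–2 mm by comparing printed features, not from the corner fits. One two-corner fit of the first placed carton gave implausible numbers, and I set it aside as a misreading caused by shadow.
- At the end the arm hid most of the caddy from the top camera, so the final check of level and load rests on the side picture and the wrist force.
- Setting down the first carton pressed it with about 23 N for a moment.

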